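# Lock the switchgear box with the square key

## Task

Take the T-handled square key out of its stand, push it gently down into the recessed square socket of the lock on the grey box until its collar rests on the lock, then turn it clockwise to the stop, so that the bolt is fully shot into the keeper. The socket stands at an unknown angle, so feel for it with light pressure of some 5 to 10 N and never force the key. Leave the key standing in the lock, and leave the other things on the bench where they lie.

Things in the scene. Friction and masses are not known exactly. Their poses are not given: they have to be found in the camera images.
- key: Loose steel T-key, 65 to 160 g, upright in its stand at first. Origin: centre of the shank's lower end; z up the key, x along the handle bar. Plain-ended square shank 12 x 12 mm, faces parallel to x and y (z 0 to 27 mm); round collar 32 mm across (z 27 to 32), neck 11 mm (z 32 to 53), handle bar 60 mm along x, 12 mm thick along y (z 53 to 67): grasp it across the 12 mm.
- key_stand: Fixed wooden block 64 x 64 x 32 mm with a round blind hole 19.5 mm across and 29 mm deep in the middle of its top, in which the key hangs by its collar. Origin: centre of its underside.
- enclosure: Grey switchgear box lying on its back, fixed, 110 (x) x 150 (y) x 44 mm, hinged hatch on top. On the hatch the lock, an aluminium case 50 x 64 mm, its face 52 mm above the bench; turning the key shoots its flat bolt towards the box's own +y, into the keeper, a steel staple 32 mm wide whose top is 56 mm above the bench. Two black cable stubs at its +x side. Origin: centre of its underside; z up.
- lock_mouth (a point): Centre of the lock's mouth, on the socket's axis, level with the lock's face (52 mm above the bench); axes as the box's. A round bore 18 mm across (countersunk to 24 mm at the face) goes down 12 mm to the flat top of a brass rotor with a sharp-edged square through-socket 13.2 mm wide, 18 mm deep. The key is fully home when its collar lies on the face, its lower end 27 mm below this point.
- gland: Bystander: small grey hex connector 18 x 21 x 25 mm standing between the key stand and the box, nearer the robot. Origin: centre of its underside.
- limit_switch: Bystander: black roller-lever switch 23 x 52 x 47 mm, at the left, near the robot. Origin: centre of its underside.
- relay: Bystander: beige plug-in relay 28 x 49 x 24 mm lying left of the box, near the robot. Origin: centre of its underside.
- choke: Bystander: toroid choke 33 mm across, 14 mm high, right of the box. Origin: centre of its underside.
- gauge: Bystander: pressure gauge 57 x 40 x 22 mm on its back, left of the box. Origin: centre of its underside.
- socket (a point): Centre of the square socket's mouth on the rotor, 12 mm below lock_mouth; its axes are the box's, NOT the rotor's. The rotor's start angle is unmeasured: sides of the square 13 deg anticlockwise to 36 deg clockwise (from above) of the box's axes. Stiff (0.08 N m friction, stays where left). Turns clockwise 22 to 70 deg to a hard stop. The key may go in at any of the 4 quarter turns.
- lock_stop (a point): Same point as lock_mouth, but its x and y axes show how the sides of the key stand when it is turned hard against the clockwise stop, bolt fully shot: 1.07 rad (61 deg) clockwise of the box's axes (the square socket then stands at 1.0 rad; the key has about 6 deg of play in it either way). The handle bar then lies along this point's x or y axis.
Mind the look-alikes: they are no part of the job. Leave any pink or purple look-alike of the key alone.

How it is judged:
On the way, in this order (a step that is already met when the one before it is completed fails the run):
1. the key is home in the socket, upright, not yet turned to the stop (z of key in the frame of lock_mouth below -0.023 m and horizontal distance between key and lock_mouth below 0.004 m and angle between key's own z axis and vertical below 0.12 rad and not (angle between the x axis of key and the x axis of lock_stop, either way round below 0.14 rad or angle between the x axis of key and the y axis of lock_stop, either way round below 0.14 rad)), for 0.2 s.
2. the key, still home, is turned to within 8 degrees of the clockwise stop, bolt shot (z of key in the frame of lock_mouth below -0.023 m and horizontal distance between key and lock_mouth below 0.004 m and angle between key's own z axis and vertical below 0.12 rad and (angle between the x axis of key and the x axis of lock_stop, either way round below 0.14 rad or angle between the x axis of key and the y axis of lock_stop, either way round below 0.14 rad)), for 0.2 s.
At the end, for the whole second after the job is handed in: The key is turned to within 8 degrees of the clockwise stop (bar along an axis of lock_stop; bolt shot). It stands upright (within 7 degrees) and at rest in the socket, its lower end at least 23 mm below the lock's face and within 4 mm of the socket's axis. The robot has let go (all of step 2 and linear speed of key below 0.02 m/s); the robot touches nothing.
It fails at once if the key is forced: its contact forces on the box and lock add up to more than 60 N (contact force between key and enclosure above 60 N).
It fails at once if the robot bears on the box with more than 15 N (contact force between any of the fingers, the arm and enclosure above 15 N).
It fails at once if a bystander is moved more than 20 mm (distance of any of gland, limit_switch, relay, choke, gauge from where it was at the start of the episode above 0.02 m).
It also fails if it takes over 72 s, if anything falls off the work surface, if the arm or the gripper's body presses on something with over 40 N, if the wrist force passes 120 N, or if a joint passes its speed limit or range.

## Robot

A 6-joint arm with a two-finger parallel gripper is mounted at the origin on a cart in front of the work surface, level with it; the furniture and walls round the work are solid. World frame = base frame: x ahead of the robot, y to its left, z up, the work surface at z = 0. Lengths are in m, angles in rad, forces in N, time in s.
With the tool pointing down it reaches from about 0.225 to 0.875 m from the base axis. Payload 3.4 kg.
Tool frame: the origin (TCP) lies between the finger pads; the fingertips stand 14 mm ahead of it and the grasp point (between the pads) lies 5 mm behind it; z points along the fingers, y is the direction in which the jaws open and shut (so a half turn about z gives the same grasp; the last joint's range is limited). The gripper opens to 85 mm and grips with 20 to 120 N. Pads are 22 mm wide; open, the fingers measure 114 mm over their backs; the gripper's body (76 mm by 85 mm) begins 54 mm behind the grasp point. The pads swing forward as they close: fully open they stand 13 mm farther back than shut.
Start: joints at [1.027, 0.276, 1.505, -0, 1.361, -0.121], TCP at [0.236, 0.524, 0.245] pointing down, gripper open.
Joint ranges: [-2.89, 2.89], [-0.75, 2.08], [0.22, 2.7], [-1.18, 4.32], [0.11, 2.71], [-2.7, 2.7]. Speed limits (rad/s): [2.57, 2.57, 3.14, 3.14, 3.14, 3.14].

## Interface

Orientations are given as a unit quaternion [w, x, y, z].
In Python, from rig import manip, get_image, job gives the robot as it stands. The module is installed in compiled form; this text tells all that it offers.
- The arm moves only by the tool step_arm, never from a script. Its argument "moves" is one flat list of numbers, 5 for each row, row after row: the shift along the tool's x, y, z as a fraction of full scale, then the turn about the tool's z as a fraction of full scale, then the gripper's target within -1 to 1 (shut at 1, half-way at 0, fully open at -1). In form: [dx, dy, dz, twist, hand, dx, dy, dz, twist, hand, ...]. A call has 1 to 5 rows; each row is the pose to reach, as a shift and turn from the pose commanded when the call began, along the tool's axes at that moment, turning the shorter way round; what a row does not reach only later rows make up. Full scale, the value 1, is 500 mm for a shift and pi rad for a turn. A row lasts 1/10 s, in which the tool goes at most 50 mm and 8.59 degrees, less where a joint would pass 70% of its speed; a pose out of reach is approached as far as the arm can. A call with a number of a shift or a turn outside -1 to 1 is refused whole. A call with a gripper value outside its range is refused whole. The fingers move at their own pace and stop on an object; "force" is the grip in N (left out, the last holds). Time passes only in rows, so rows that repeat a pose let the fingers close. It gives the time, the measured TCP pose, the force and the opening at its end, in the units of the state.
- manip.get_state(): the state, without advancing time (a new reading comes with each control period).
- get_image(name): name is "scene" or "top" or "wrist"; returns a dict with "frame" (400x640x3 uint8, blue, green, red), "fx", "fy", "cx", "cy" (pixels), "k1" (the pictures are not rectified: a ray, as slopes to the right and down, at radius r is drawn at 1 + k1 r^2 times it, then the intrinsics apply), "rvec" (rotation vector, rad) and "tvec" (3), from world to camera coordinates, as OpenCV has them; the wrist camera has in their place "T_tool_cam" (4x4, takes a point from camera to tool coordinates, whose origin is the TCP and whose axes are the flange's). Camera axes: x right, y down, z forward; pixel columns grow to the right and rows downward; lengths in m; the calibration is good to about 2 mm. A picture is of the moment at which its call begins: read the wrist's pose just before it. There is no depth.
- job.sign_off(): hands the job in, once; it reports no verdict.
The state is a dict: "clock": time; "qpos": joint angles; "qd": joint speeds; "effort": joint torques, N m; "position": TCP position; "ee_rot": TCP orientation; "contact_force": force on the tool from outside, world axes, zero at the start; "moment": the same for the moment, N m; "width": finger opening in m.
Only numpy, scipy, OpenCV 4.12 (cv2) and the standard library are available. Lean on these libraries where they do the work, as an engineer would, in place of code of your own. Each camera call takes 0.05 s, during which the arm holds its last target. There are 200 camera calls.

## Working session

There is one attempt and no reset: what is moved stays moved. The work goes in short steps, Python scripts to look and compute and a tool call to move; the robot and the scene stay as the last step left them, time stands still between calls to the robot, and variables do not carry over. Pictures are saved under pics/ and viewed, about 8 in all and at most 12, crops included, and the job is handed in when it is done.

Besides the shell and the picture viewer there is one more tool, called by a JSON object that holds its "method" and its "body", one argument or row to a line. step_arm: Moves the arm, as the interface text tells. Its arguments: {"type":"object","properties":{"moves":{"type":"array","items":{"type":"number","minimum":-1,"maximum":1}},"force":{"type":"number"}},"required":["moves"]}

```bash
mkdir -p pics; cat > h.py <<'E'
import numpy as np, cv2
from scipy.spatial.transform import Rotation as R
from rig import manip, get_image, job
def Rq(q): return R.from_quat([q[1],q[2],q[3],q[0]]).as_matrix()
def cam(im, st=None):
    """returns camera-to-world (Rwc, origin)"""
    if 'rvec' in im:
        Rc=cv2.Rodrigues(np.array(im['rvec'],float))[0]; t=np.array(im['tvec'],float).ravel()
        return Rc.T, -Rc.T@t
    T=np.eye(4); T[:3,:3]=Rq(st['ee_rot']); T[:3,3]=st['position']
    M=T@np.array(im['T_tool_cam']); return M[:3,:3],M[:3,3]
def ray(im,uv,st=None):
    uv=np.atleast_2d(np.array(uv,float)); d=np.c_[(uv[:,0]-im['cx'])/im['fx'],(uv[:,1]-im['cy'])/im['fy']]
    s=d.copy()
    for _ in range(20): s=d/(1+im['k1']*(s**2).sum(1,keepdims=True))
    Rw,o=cam(im,st); return o,np.c_[s,np.ones(len(s))]@Rw.T
def onz(im,uv,z,st=None):
    o,d=ray(im,uv,st); return o+d*((z-o[2])/d[:,2])[:,None]
def proj(im,P,st=None):
    Rw,o=cam(im,st); p=(np.atleast_2d(P)-o)@Rw; s=p[:,:2]/p[:,2:]
    s=s*(1+im['k1']*(s**2).sum(1,keepdims=True)); return np.c_[s[:,0]*im['fx']+im['cx'],s[:,1]*im['fy']+im['cy']]
E
python3 - <<'E'
from h import *
import pickle
np.set_printoptions(precision=4,suppress=True)
s=manip.get_state(); print(s)
d={n:get_image(n) for n in('scene','top','wrist')}; pickle.dump((s,d),open('a.pkl','wb'))
for n in d: cv2.imwrite(f'pics/{n}0.png',d[n]['frame']); print(n,cam(d[n],s)[1],d[n]['fx'],d[n]['k1'])
cv2.imwrite('pics/both0.png',np.vstack([d['scene']['frame'],d['top']['frame']])[:, :])
E
```

```text
{'clock': 0.0, 'qpos': array([ 1.027 ,  0.2766,  1.5061, -0.    ,  1.3607, -0.121 ]), 'qd': array([ 0.0005,  0.0015, -0.002 , -0.0011, -0.0008, -0.0005]), 'effort': array([ -0.0004, -41.6777, -24.5798,  -0.0001,   0.0111,  -0.    ]), 'position': array([0.2357, 0.5239, 0.2444]), 'ee_rot': array([-0.0003,  0.2098,  0.9777, -0.0009]), 'contact_force': array([ 0.7628,  0.1693, -0.3849]), 'moment': array([-0.0089,  0.0133, -0.0453]), 'width': 0.08516428347319831}
scene [ 0.0082 -0.3547  0.6667] 368.1671654760767 -0.0339471055279978
top [0.2883 0.0994 1.0327] 414.13201907261555 -0.042261213659328355
wrist [0.1757 0.5508 0.3737] 279.04420933210395 -0.046191700883604414
```

View pics/top0.png

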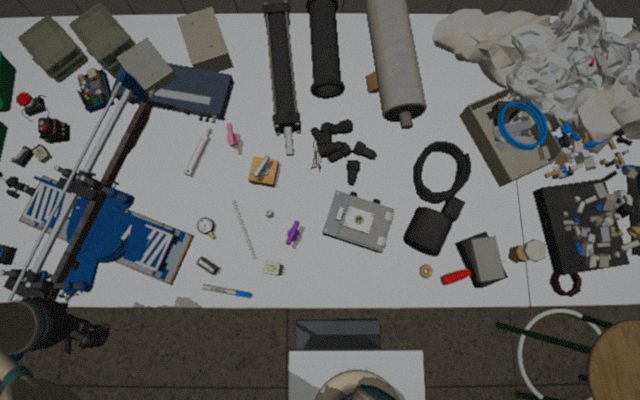

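View pics/scene0.png

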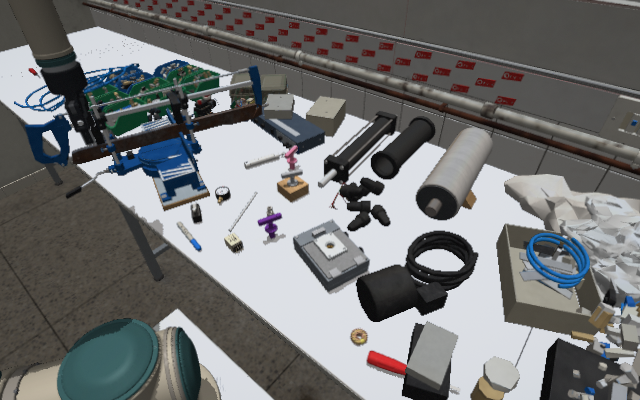

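The top view shows the wooden stand with the steel key at (264,170) and the grey box with its lock at (358,220). Candidates for the key:
- Steel T in the wooden stand, top (264,168), scene (292,178). It matches the description, so I choose it.
- Pink T at top (232,134): leave alone.
- Purple T at top (292,233): leave alone.

The close crop comes next.

```bash
python3 - <<'E'
from h import *
import pickle
np.set_printoptions(precision=4,suppress=True)
s,d=pickle.load(open('a.pkl','rb'))
t=d['top'];c=d['scene']
for n,uv,z in(('stand',(264,171),.032),('bar',(264,168),.063),('lock',(359,218),.052),('purple',(292,233),.03),('pink',(232,134),.03),('gland',(269,214),.02),('relay',(273,268),.02),('gauge',(206,226),.02)): print(n,onz(t,uv,z)[0])
def crop(im,x0,y0,w,h,k): return cv2.resize(im['frame'][y0:y0+h,x0:x0+w],None,fx=k,fy=k,interpolation=cv2.INTER_CUBIC)
a=crop(t,244,150,50,50,7);b=crop(t,315,180,85,75,7)[:350,:];
e=crop(c,265,140,50,60,5)[:250];f=crop(c,285,210,90,90,5)[:250]
f=crop(c,285,212,90,85,4)[:250]
e=cv2.copyMakeBorder(np.hstack([e[:250],f[:250]]),0,0,0,0,0)
W=a.shape[1]
o=np.zeros((600,800,3),np.uint8)
b=crop(t,318,184,84,72,5)
o[:350,:350]=a;o[:360,360:780]=b
e=crop(c,265,140,55,60,4);f=crop(c,285,212,90,60,4)
o[360:600,:220]=e;o[360:600,240:600]=f
cv2.imwrite('pics/crop0.png',o)
E
```

```text
stand [0.5816 0.2258 0.032 ]
bar [0.5801 0.2221 0.063 ]
lock [ 0.4579 -0.0078  0.052 ]
purple [0.4251 0.1538 0.03  ]
pink [0.6818 0.3115 0.03  ]
gland [0.4739 0.212  0.02  ]
relay [0.3416 0.1993 0.02  ]
gauge [0.4439 0.3674 0.02  ]
```

View pics/crop0.png

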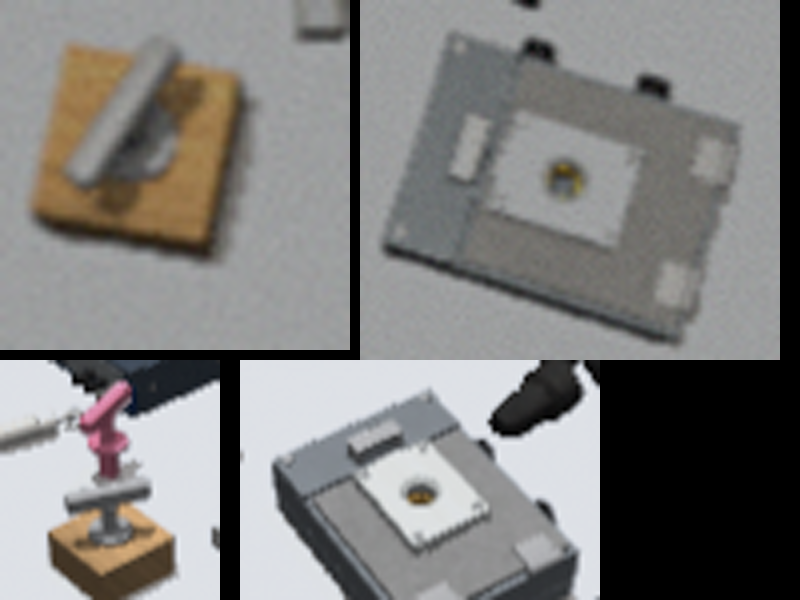

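The crop confirms the choice: a grey steel T-key in the wooden block, with its bar at about yaw -35°. The box's +y (keeper) points to image left, so the box yaw is about -18°. The lock mouth shows brass at crop (565,178).

```bash
cat >> h.py <<'E'
def go(p,yaw,st=None):
    """round-number shift (tool axes, fraction of 500 mm) and twist to reach TCP p with tool-x yaw (deg), tool down"""
    s=st or manip.get_state(); M=Rq(s['ee_rot']); d=M.T@(np.array(p)-s['position'])
    y0=np.degrees(np.arctan2(M[1,0],M[0,0])); tw=-((yaw-y0+180)%360-180)
    print('from',s['position'].round(4),'yaw',y0.round(2),'tilt',np.degrees(np.arccos(-M[2,2])).round(2),'-> shift',(d/.5).round(4),'twist',round(tw/180,4),'dist mm',(np.linalg.norm(d)*1e3).round(1))
E
python3 - <<'E'
from h import *
import pickle
np.set_printoptions(precision=4,suppress=True)
s,d=pickle.load(open('a.pkl','rb'))
T=np.array(d['wrist']['T_tool_cam']);print(T)
y=np.radians(145);Rt=np.array([[np.cos(y),np.sin(y),0],[np.sin(y),-np.cos(y),0],[0,0,-1]])
off=Rt@T[:3,3];ax=Rt@T[:3,2];print(off,ax)
# TCP such that camera axis hits key bar (0.581,0.224,0.065) with TCP z=0.17
z=.17;c=np.array([0,0,z])+off;hit=c+ax*(.065-c[2])/ax[2];p=np.array([.581-hit[0],.224-hit[1],z]);print(p)
go(p,145); print(proj(d['top'],s['position']))
E
```

```text
[[-0.0002 -0.9655 -0.2604  0.0657]
 [ 1.     -0.0001 -0.0004 -0.0003]
 [ 0.0004 -0.2604  0.9655 -0.1292]
 [ 0.      0.      0.      1.    ]]
[-0.054   0.0374  0.1292] [ 0.2131 -0.1497 -0.9655]
[0.5834 0.2229 0.17  ]
from [0.2357 0.524  0.2446] yaw 155.78 tilt 0.08 -> shift [-0.8812 -0.2638  0.1495] twist 0.0599 dist mm 465.9
[[ 85.5216 318.6923]]
```

{"method": "step_arm", "body": {
  "moves": [-0.44,-0.13,0,0.03,-1,-0.44,-0.13,0,0.06,-1,-0.44,-0.13,0,0.06,-1,-0.44,-0.13,0,0.06,-1,-0.44,-0.13,0,0.06,-1]
}}

```text
clock: 0.65
position: [0.4122, 0.3723, 0.245]
ee_rot: [0.001, 0.302, 0.953, -0.0]
contact_force: [0.1, 0.7, 0.9]
width: 0.0855
```

{"method": "step_arm", "body": {
  "moves": [-0.42,-0.12,0.05,0,-1,-0.42,-0.12,0.14,0,-1,-0.42,-0.12,0.14,0,-1,-0.42,-0.12,0.14,0,-1,-0.42,-0.12,0.14,0,-1]
}}

```text
clock: 1.15
position: [0.5486, 0.2022, 0.1736]
ee_rot: [-0.0, 0.302, 0.953, -0.001]
contact_force: [-0.2, -0.2, -0.7]
width: 0.0853
```

```bash
python3 - <<'E'
from h import *
import pickle
s=manip.get_state(); w=get_image('wrist'); pickle.dump((s,w),open('b.pkl','wb'))
go([.5834,.2229,.17],145,s)
cv2.imwrite('pics/w1.png',w['frame'])
E
```

```text
from [0.5486 0.2022 0.1736] yaw 144.85 tilt 0.11 -> shift [-0.033   0.0739  0.007 ] twist -0.0008 dist mm 40.6
```

View pics/w1.png

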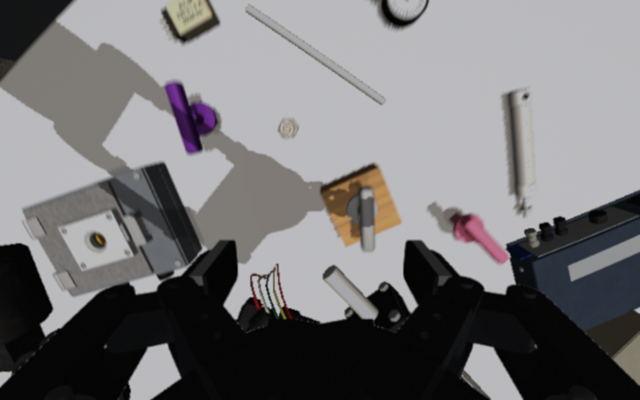

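The wrist view shows the stand at (361,205), with the steel bar running from (366,187) to (368,250). Next I'll segment the bar by saturation.

```bash
python3 - <<'E'
from h import *
import pickle
s,w=pickle.load(open('b.pkl','rb'))
f=w['frame']
x0,y0=312,155;c=f[y0:y0+105,x0:x0+100];h=cv2.cvtColor(c,cv2.COLOR_BGR2HSV)
wood=((h[...,1]>80)).astype(np.uint8)
# stand hull
cs=max(cv2.findContours(wood,cv2.RETR_EXTERNAL,cv2.CHAIN_APPROX_NONE)[0],key=cv2.contourArea)
print('stand rect',cv2.minAreaRect(cs))
v=h[...,2]
bar=((h[...,1]<60)&(v>105)&(v<185)).astype(np.uint8)
bar[:, :35]=0;bar[:,75:]=0
bar=cv2.morphologyEx(bar,cv2.MORPH_OPEN,np.ones((5,5)))
cs=sorted(cv2.findContours(bar,cv2.RETR_EXTERNAL,cv2.CHAIN_APPROX_NONE)[0],key=cv2.contourArea)[-2:]
for k in cs:
  r=cv2.minAreaRect(k);print(r,cv2.contourArea(k)); b=cv2.boxPoints(r)+[x0,y0]; print(b.round(1)); print(onz(w,b,.072,s).round(4), onz(w,[np.array(r[0])+[x0,y0]],.072,s))
o=cv2.resize(c,None,fx=4,fy=4,interpolation=cv2.INTER_CUBIC)
m=cv2.cvtColor(cv2.resize(bar*255,None,fx=4,fy=4,interpolation=0),cv2.COLOR_GRAY2BGR)
cv2.imwrite('pics/c1.png',np.hstack([o,m]))
E
```

```text
stand rect ((48.008628845214844, 49.85344696044922), (64.34015655517578, 63.15839385986328), 66.80140686035156)
((55.5, 38.5), (9.0, 11.0), 90.0) 88.5
[[362. 189.]
 [373. 189.]
 [373. 198.]
 [362. 198.]]
[[0.5592 0.2375 0.072 ]
 [0.5646 0.2452 0.072 ]
 [0.5713 0.2409 0.072 ]
 [0.5659 0.2332 0.072 ]] [[0.56522956 0.2391898  0.072     ]]
((56.5, 84.5), (27.0, 15.0), 90.0) 317.5
[[361. 226.]
 [376. 226.]
 [376. 253.]
 [361. 253.]]
[[0.5868 0.2186 0.072 ]
 [0.5945 0.2294 0.072 ]
 [0.6166 0.2155 0.072 ]
 [0.6088 0.2044 0.072 ]] [[0.60150282 0.21708048 0.072     ]]
```

View pics/c1.png

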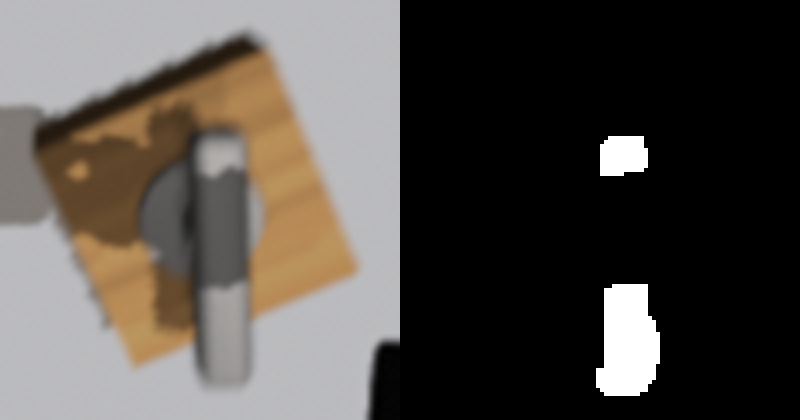

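```bash
python3 - <<'E'
from h import *
import pickle
s,w=pickle.load(open('b.pkl','rb'))
P=onz(w,[(367.2,190.5),(368.3,250.5)],.072,s);print(P.round(4),np.linalg.norm(P[0]-P[1]),P.mean(0))
d=P[0]-P[1];yaw=np.degrees(np.arctan2(d[1],d[0]));print(yaw)
st=onz(w,[(312+48,155+49.9)],.02,s);print('stand',st)
c=P.mean(0)
go([c[0],c[1],.12],yaw); go([c[0],c[1],.068],yaw)
E
```

```text
[[0.5629 0.2404 0.072 ]
 [0.6105 0.2112 0.072 ]] 0.05588677308407975 [0.58667627 0.22577943 0.072     ]
148.44727822698138
stand [[0.58697298 0.22583808 0.02      ]]
from [0.5506 0.1992 0.172 ] yaw 144.77 tilt 0.28 -> shift [-0.0282  0.0855  0.1036] twist -0.0204 dist mm 68.6
from [0.5506 0.1992 0.172 ] yaw 144.77 tilt 0.28 -> shift [-0.028   0.086   0.2076] twist -0.0204 dist mm 113.2
```

{"method": "step_arm", "body": {
  "moves": [-0.028,0.085,0.08,-0.02,-1,-0.028,0.085,0.08,-0.02,-1,-0.028,0.085,0.08,-0.02,-1,-0.028,0.085,0.08,-0.02,-1]
}}

```text
clock: 1.6
position: [0.5825, 0.2321, 0.1355]
ee_rot: [-0.0, 0.271, 0.963, -0.0]
contact_force: [-0.8, -0.1, 0.2]
width: 0.0858
```

```bash
python3 - <<'E'
from h import *
import pickle
s=manip.get_state(); w=get_image('wrist'); pickle.dump((s,w),open('b.pkl','wb'))
print(s['position'],manip.get_state()['position'])
print(proj(w,[[.5867,.2258,.072],[.5629,.2404,.072],[.6105,.2112,.072]],s))
c=cv2.resize(w['frame'][140:320,240:440],None,fx=3,fy=3,interpolation=cv2.INTER_CUBIC)
cv2.imwrite('pics/w2.png',c)
E
```

```text
[0.58252868 0.23205431 0.13547091] [0.58263798 0.23207583 0.13612647]
[[316.47829971 225.40359182]
 [316.42056008 188.35093632]
 [316.53732988 259.80798037]]
```

View pics/w2.png

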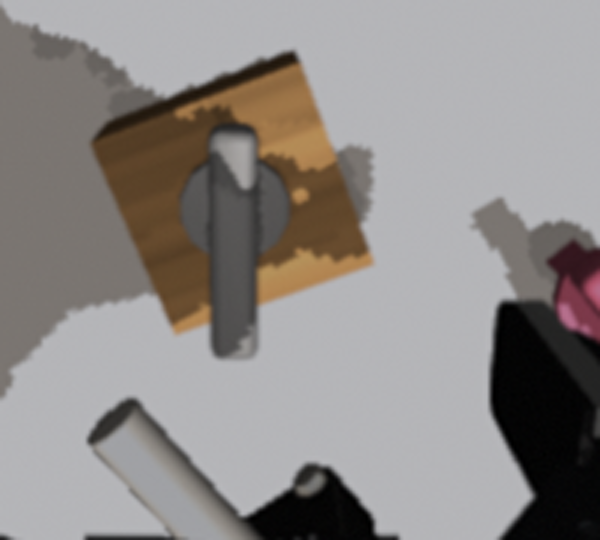

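Bar from (318,184) to (318,259), upright in the image, so it lies along the tool's x.

```bash
python3 - <<'E'
from h import *
import pickle
s,w=pickle.load(open('b.pkl','rb'))
P=onz(w,[(318.1,185),(318.3,258.8)],.072,s);d=P[0]-P[1];print(P.round(4),np.linalg.norm(d),np.degrees(np.arctan2(d[1],d[0])))
c=P.mean(0);go([c[0],c[1],.061],148.5)
E
```

```text
[[0.5615 0.2427 0.072 ]
 [0.6105 0.2128 0.072 ]] 0.057420780169490995 148.62651537770364
from [0.5826 0.2321 0.1361] yaw 148.6 tilt 0.01 -> shift [-0.0102 -0.0039  0.1503] twist 0.0006 dist mm 75.3
```

{"method": "step_arm", "body": {
  "moves": [-0.01,-0.004,0.08,0,-1,-0.01,-0.004,0.148,0,-1,-0.01,-0.004,0.148,0,-1,-0.01,-0.004,0.148,0,-1]
}}

```text
clock: 2.05
position: [0.5863, 0.2277, 0.0625]
ee_rot: [0.0, 0.271, 0.963, 0.0]
contact_force: [0.9, -0.0, 0.8]
width: 0.0854
```

{"method": "step_arm", "body": {
  "moves": [0,0,0,0,1,0,0,0,0,1,0,0,0,0,1,0,0,0,0,1,0,0,0,0,1],
  "force": 60
}}

```text
clock: 2.55
position: [0.5867, 0.2277, 0.0617]
ee_rot: [0.0, 0.271, 0.963, 0.0]
contact_force: [-1.2, -1.4, 0.4]
width: 0.012
```

{"method": "step_arm", "body": {
  "moves": [0,0,0,0,1,0,0,0,0,1,0,0,0,0,1]
}}

```text
clock: 2.85
position: [0.5867, 0.2277, 0.0618]
ee_rot: [0.0, 0.271, 0.963, 0.0]
contact_force: [-1.2, -0.6, 5.0]
width: 0.0109
```

{"method": "step_arm", "body": {
  "moves": [0,0,-0.06,0,1,0,0,-0.12,0,1,0,0,-0.2,0,1,0,0,-0.26,0,1,0,0,-0.26,0,1]
}}

```text
clock: 3.35
position: [0.5892, 0.2284, 0.1959]
ee_rot: [0.004, 0.271, 0.963, 0.002]
contact_force: [0.2, -0.2, -1.1]
width: 0.0107
```

```bash
python3 - <<'E'
from h import *
import pickle
np.set_printoptions(precision=4,suppress=True)
s=manip.get_state();d={n:get_image(n) for n in('scene','top','wrist')}; pickle.dump((s,d),open('c.pkl','wb'))
print(s['width'],s['contact_force'],s['position'])
p=proj(d['scene'],s['position'])[0].astype(int);print(p)
a=cv2.resize(d['scene']['frame'][p[1]-25:p[1]+45,p[0]-50:p[0]+50],None,fx=4,fy=4,interpolation=cv2.INTER_CUBIC)
b=cv2.resize(d['wrist']['frame'][100:300],None,fx=1,fy=1)
o=np.zeros((500,800,3),np.uint8);o[:280,:400]=a;o[290:490,:640]=b
t=cv2.resize(d['top']['frame'][184:256,318:402],None,fx=4.5,fy=3.8,interpolation=cv2.INTER_CUBIC);o[:t.shape[0],410:410+t.shape[1]]=t
cv2.imwrite('pics/g1.png',o)
E
```

```text
0.01068815523945097 [ 0.2436 -0.2495 -1.1473] [0.5892 0.2284 0.1959]
[288 131]
```

View pics/g1.png

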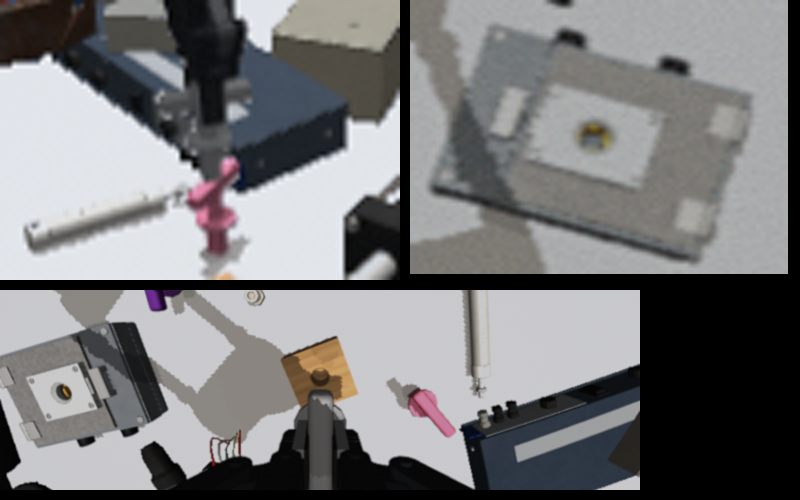

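The key is held and hangs upright, and the stand is empty. Next I hover with the camera straight above the lock mouth.

```bash
python3 - <<'E'
from h import *
go([.515,-.041,.19],149); go([.515,-.041,.13],149)
E
```

```text
from [0.5857 0.2274 0.1899] yaw 148.57 tilt 0.14 -> shift [-1.593e-01 -5.318e-01  5.000e-04] twist -0.0024 dist mm 277.6
from [0.5857 0.2274 0.1899] yaw 148.57 tilt 0.14 -> shift [-0.1595 -0.5316  0.1205] twist -0.0024 dist mm 284.0
```

{"method": "step_arm", "body": {
  "moves": [-0.15,-0.5,0,0,1,-0.15,-0.5,0,0,1,-0.15,-0.5,0,0,1,-0.15,-0.5,0,0,1,-0.15,-0.5,0,0,1]
}}

```text
clock: 4.0
position: [0.5209, -0.0156, 0.189]
ee_rot: [-0.002, 0.271, 0.963, -0.0]
contact_force: [0.9, 0.6, -0.2]
width: 0.0106
```

{"method": "step_arm", "body": {
  "moves": [-0.01,-0.03,0.03,0,1,-0.01,-0.03,0.08,0,1,-0.01,-0.03,0.12,0,1,-0.01,-0.03,0.12,0,1,-0.01,-0.03,0.12,0,1]
}}

```text
clock: 4.5
position: [0.5186, -0.0294, 0.1301]
ee_rot: [-0.002, 0.271, 0.963, -0.0]
contact_force: [0.8, -0.8, 0.7]
width: 0.011
```

{"method": "step_arm", "body": {
  "moves": [0,0,0,0,1,0,0,0,0,1]
}}

```text
clock: 4.7
position: [0.5201, -0.0294, 0.1321]
ee_rot: [0.001, 0.271, 0.963, 0.0]
contact_force: [0.7, -0.3, -0.1]
width: 0.0108
```

```bash
python3 - <<'E'
from h import *
import pickle
np.set_printoptions(precision=4,suppress=True)
s=manip.get_state();w=get_image('wrist'); pickle.dump((s,w),open('d.pkl','wb'))
print(s['position'],s['contact_force'],s['moment'],manip.get_state()['position'])
f=w['frame']
p=proj(w,[.458,-.008,.052],s)[0];print(p)
o=np.zeros((600,800,3),np.uint8)
o[:400,:640]=f;u,v=(p-20).astype(int);c=cv2.resize(f[max(v,0):v+45,u:u+45],None,fx=9,fy=9,interpolation=cv2.INTER_CUBIC);print(u,v)
o[190:190+c.shape[0],395:395+c.shape[1]]=c
cv2.imwrite('pics/l1.png',o)
E
```

```text
[ 0.5201 -0.0294  0.1321] [ 0.7107 -0.2973 -0.1196] [-0.0255 -0.0233 -0.0055] [ 0.5201 -0.0294  0.1321]
[301.2599 125.2914]
281 105
```

View pics/l1.png

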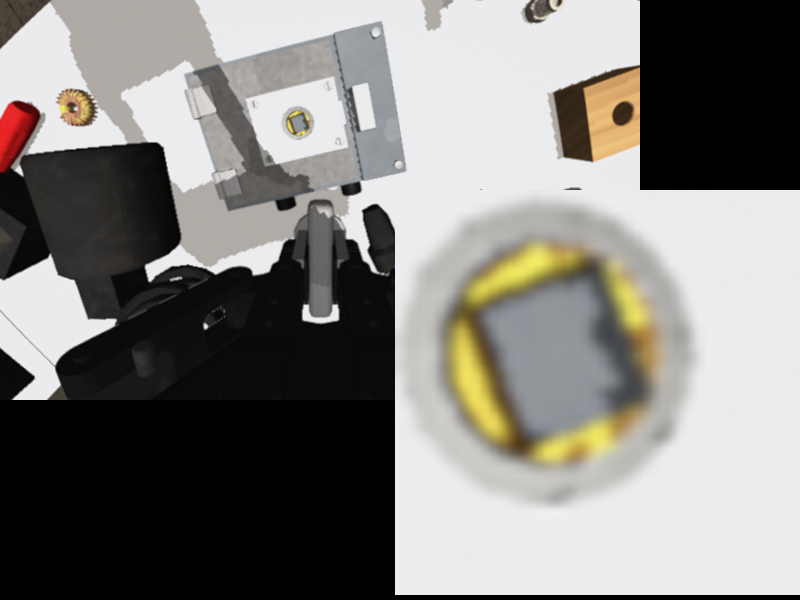

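The picture shows the lock mouth at (298,123), with a clear square socket in the brass, tilted about -17° in the image. I'll measure the square, the ring and the box edges.

```bash
python3 - <<'E'
from h import *
import pickle
np.set_printoptions(precision=4,suppress=True)
s,w=pickle.load(open('d.pkl','rb'));f=w['frame']
k=8;x0,y0=275,100;c=cv2.resize(f[y0:y0+48,x0:x0+48],None,fx=k,fy=k,interpolation=cv2.INTER_CUBIC)
full=lambda p:(np.asarray(p,float)+.5)/k-.5+[x0,y0]
h=cv2.cvtColor(c,cv2.COLOR_BGR2HSV)
yel=((h[...,1]>90)&(h[...,0]>8)&(h[...,0]<40)).astype(np.uint8)
hull=cv2.convexHull(np.vstack([q for q in cv2.findContours(yel,cv2.RETR_EXTERNAL,cv2.CHAIN_APPROX_NONE)[0] if cv2.contourArea(q)>60]))
(cx,cy),r=cv2.minEnclosingCircle(hull);print('bore bottom',full((cx,cy)),r/k)
print('  at z.040',onz(w,full((cx,cy)),.040,s))
disc=np.zeros_like(yel);cv2.circle(disc,(int(cx),int(cy)),int(r-4),1,-1)
hole=cv2.morphologyEx(((1-yel)&disc),cv2.MORPH_OPEN,np.ones((25,25)))
q=max(cv2.findContours(hole,cv2.RETR_EXTERNAL,cv2.CHAIN_APPROX_NONE)[0],key=cv2.contourArea)
b=cv2.boxPoints(cv2.minAreaRect(q));P=onz(w,full(b),.040,s)
print('square px',full(b).round(1).tolist());e=np.diff(np.vstack([P,P[:1]]),axis=0)[:,:2]
print('sides mm',np.linalg.norm(e,axis=1)*1e3,'yaw mod90',np.degrees(np.arctan2(e[:,1],e[:,0]))%90,'centre',P.mean(0))
# per-edge line fits of the hole contour
qq=q[:,0,:].astype(float);W=onz(w,full(qq),.040,s)[:,:2];ctr=P.mean(0)[:2]
for a,bb in zip(P[:,:2],np.roll(P[:,:2],-1,0)):
  u=(bb-a)/np.linalg.norm(bb-a);n=np.array([-u[1],u[0]]);t=(W-a)@u;dd=abs((W-a)@n)
  m=(dd<.0018)&(t>.2*np.linalg.norm(bb-a))&(t<.8*np.linalg.norm(bb-a))
  v=cv2.fitLine(W[m].astype(np.float32)*1000,cv2.DIST_HUBER,0,.01,.01).ravel();print('edge',np.degrees(np.arctan2(v[1],v[0]))%90,m.sum(),'dist to ctr mm',abs((W[m].mean(0)-ctr)@n)*1e3)
# mouth ring: outer countersink edge ~ (24mm) : non-white
g=h[...,2];ring=(g<222).astype(np.uint8)
cs=max(cv2.findContours(cv2.morphologyEx(ring,cv2.MORPH_OPEN,np.ones((9,9))),cv2.RETR_EXTERNAL,cv2.CHAIN_APPROX_NONE)[0],key=cv2.contourArea)
if len(cs)>5:
  el=cv2.fitEllipse(cs);print('ring',full(el[0]),np.array(el[1])/k,'at .052',onz(w,full(el[0]),.052,s))
# lock case
V=cv2.cvtColor(f,cv2.COLOR_BGR2HSV)
m=((V[...,2]>222)).astype(np.uint8);m2=np.zeros_like(m);m2[70:175,240:356]=m[70:175,240:356]
n,l,stt,ce=cv2.connectedComponentsWithStats(m2);print([(i,stt[i].tolist()) for i in range(1,n) if stt[i,4]>150])
hsv=V;
for a,b_ in(((187,73),(376,23)),((228,210),(405,170)),((333,38),(362,180))):
  A=onz(w,[a,b_],.044,s);d=A[1]-A[0];print('boxedge yaw mod90',np.degrees(np.arctan2(d[1],d[0]))%90,np.linalg.norm(d))
cv2.imwrite('pics/dbg.png',np.hstack([c,cv2.cvtColor(yel*255,8),cv2.cvtColor(hole*255,8)]))
E
```

```text
bore bottom [298.008  122.5992] 12.135626792907715
  at z.040 [[ 0.4547 -0.0098  0.04  ]]
square px [[288.9, 117.9], [303.2, 112.2], [309.4, 127.9], [295.1, 133.6]]
sides mm [11.7907 12.5621 11.9421 12.624 ] yaw mod90 [79.3386 80.3133 79.6433 79.622 ] centre [ 0.4553 -0.0091  0.04  ]
edge 77.43151 70 dist to ctr mm 6.147330913876517
edge 81.43995 75 dist to ctr mm 5.666849529461193
edge 80.96237 68 dist to ctr mm 6.173470036696899
edge 77.99515 75 dist to ctr mm 5.79142634580368
ring [297.4055 122.4557] [33.0007 34.216 ] at .052 [[ 0.4548 -0.0093  0.052 ]]
[(1, [246, 77, 102, 86, 5063])]
boxedge yaw mod90 71.91085661814496 0.14048949703539618
boxedge yaw mod90 71.65212013390432 0.14629063022338415
boxedge yaw mod90 71.83748639592092 0.10527678731634592
```

```bash
python3 - <<'E'
from h import *
import pickle
np.set_printoptions(precision=4,suppress=True,linewidth=200)
s,w=pickle.load(open('d.pkl','rb'));f=w['frame'];g=cv2.cvtColor(f,6)
print('col',[(r,int(g[r,316:325].mean())) for r in range(194,330,2)])
for r in(215,250,290,305): print(r,[(c,int(g[r-1:r+2,c].mean())) for c in range(296,348,2)])
T=np.array(w['T_tool_cam'])
im=dict(w)
t0={'ee_rot':[1,0,0,0],'position':np.zeros(3)}
for uv in((320,200),(320,204),(320,308),(320,318)): print(uv,onz(w,uv,-.0102,t0)[0])
E
```

```text
col [(194, 171), (196, 172), (198, 158), (200, 64), (202, 63), (204, 82), (206, 132), (208, 165), (210, 176), (212, 148), (214, 107), (216, 103), (218, 104), (220, 103), (222, 103), (224, 103), (226, 103), (228, 103), (230, 103), (232, 103), (234, 103), (236, 103), (238, 103), (240, 102), (242, 103), (244, 102), (246, 102), (248, 102), (250, 102), (252, 102), (254, 102), (256, 101), (258, 101), (260, 101), (262, 101), (264, 101), (266, 101), (268, 101), (270, 101), (272, 100), (274, 100), (276, 100), (278, 100), (280, 100), (282, 100), (284, 104), (286, 116), (288, 119), (290, 118), (292, 119), (294, 118), (296, 118), (298, 117), (300, 117), (302, 117), (304, 116), (306, 116), (308, 116), (310, 116), (312, 115), (314, 114), (316, 118), (318, 233), (320, 236), (322, 210), (324, 26), (326, 8), (328, 10)]
215 [(296, 171), (298, 172), (300, 172), (302, 159), (304, 115), (306, 88), (308, 73), (310, 90), (312, 98), (314, 103), (316, 103), (318, 103), (320, 107), (322, 104), (324, 106), (326, 160), (328, 199), (330, 167), (332, 120), (334, 109), (336, 172), (338, 199), (340, 178), (342, 199
[... 370 characters left out ...]
(304, 15), (306, 20), (308, 28), (310, 93), (312, 107), (314, 116), (316, 117), (318, 118), (320, 119), (322, 120), (324, 120), (326, 118), (328, 110), (330, 97), (332, 36), (334, 20), (336, 17), (338, 10), (340, 12), (342, 9), (344, 9), (346, 10)]
305 [(296, 9), (298, 10), (300, 13), (302, 47), (304, 195), (306, 196), (308, 174), (310, 90), (312, 104), (314, 114), (316, 116), (318, 115), (320, 116), (322, 117), (324, 118), (326, 117), (328, 108), (330, 93), (332, 156), (334, 197), (336, 196), (338, 66), (340, 12), (342, 12), (344, 8), (346, 10)]
(320, 200) [ 0.0328 -0.0004 -0.0102]
(320, 204) [ 0.031  -0.0004 -0.0102]
(320, 308) [-0.023  -0.0005 -0.0102]
(320, 318) [-0.0289 -0.0005 -0.0102]
```

Lock mouth at (0.4548, -0.0095), box yaw about -18.2°, socket about 7.7° anticlockwise of the box (yaw 169.5°). The key centre sits 1 mm along tool x from the TCP.

```bash
python3 - <<'E'
from h import *
go([.4558,-.0097,.13],169.5)
E
```

```text
from [ 0.5201 -0.0294  0.1321] yaw 148.6 tilt 0.1 -> shift [ 0.1303 -0.0333  0.004 ] twist -0.1161 dist mm 67.3
```

{"method": "step_arm", "body": {
  "moves": [0.13,-0.033,0,-0.04,1,0.13,-0.033,0,-0.08,1,0.13,-0.033,0,-0.116,1,0.13,-0.033,0,-0.116,1,0.13,-0.033,0,-0.116,1]
}}

```text
clock: 5.25
position: [0.4562, -0.0098, 0.132]
ee_rot: [0.001, 0.093, 0.996, -0.0]
contact_force: [-1.1, -0.7, -0.6]
width: 0.0107
```

{"method": "step_arm", "body": {
  "moves": [0,0,0,0,1,0,0,0,0,1,0,0,0,0,1]
}}

```text
clock: 5.55
position: [0.4556, -0.0098, 0.1312]
ee_rot: [-0.0, 0.092, 0.996, 0.0]
contact_force: [-0.8, 1.2, -0.6]
width: 0.0105
```

```bash
python3 - <<'E'
from h import *
s=manip.get_state();print(s['contact_force'],s['moment'])
go([.4558,-.0097,.113],169.5)
E
```

```text
[-0.82027759  1.19926049 -0.59499716] [ 0.03027143 -0.01230636  0.03498822]
from [ 0.4556 -0.0098  0.1312] yaw 169.41 tilt 0.01 -> shift [-0.0003  0.0003  0.0364] twist -0.0005 dist mm 18.2
```

{"method": "step_arm", "body": {
  "moves": [0,0,0.02,0,1,0,0,0.036,0,1,0,0,0.042,0,1,0,0,0.046,0,1,0,0,0.046,0,1]
}}

```text
clock: 6.05
position: [0.4551, -0.0097, 0.1078]
ee_rot: [-0.0, 0.092, 0.996, 0.0]
contact_force: [0.3, -0.2, -0.8]
width: 0.0111
```

{"method": "step_arm", "body": {
  "moves": [0,0,0.003,0,1,0,0,0.006,0,1,0,0,0.009,0,1,0,0,0.012,0,1,0,0,0.012,0,1]
}}

```text
clock: 6.55
position: [0.4555, -0.0097, 0.1022]
ee_rot: [0.0, 0.092, 0.996, 0.0]
contact_force: [0.9, -0.1, -1.5]
width: 0.0108
```

{"method": "step_arm", "body": {
  "moves": [0,0,0.003,0,1,0,0,0.006,0,1,0,0,0.008,0,1,0,0,0.01,0,1,0,0,0.01,0,1]
}}

```text
clock: 7.05
position: [0.4555, -0.0097, 0.0972]
ee_rot: [0.0, 0.092, 0.996, 0.0]
contact_force: [-0.1, 0.4, -1.1]
width: 0.0108
```

{"method": "step_arm", "body": {
  "moves": [0,0,0.001,0,1,0,0,0.002,0,1,0,0,0.003,0,1,0,0,0.003,0,1]
}}

```text
clock: 7.45
position: [0.4555, -0.0096, 0.0958]
ee_rot: [0.0, 0.092, 0.996, 0.0]
contact_force: [0.4, 0.7, -0.7]
width: 0.0109
```

{"method": "step_arm", "body": {
  "moves": [0,0,0.002,0,1,0,0,0.004,0,1,0,0,0.006,0,1,0,0,0.006,0,1]
}}

```text
clock: 7.85
position: [0.4552, -0.0096, 0.0926]
ee_rot: [-0.0, 0.092, 0.996, 0.0]
contact_force: [0.3, 2.3, -0.9]
width: 0.0107
```

No vertical force 4 mm below rotor level, so the key seems to be in the socket. I'll keep going down gently.

{"method": "step_arm", "body": {
  "moves": [0,0,0.003,0,1,0,0,0.006,0,1,0,0,0.009,0,1,0,0,0.011,0,1,0,0,0.011,0,1]
}}

```text
clock: 8.35
position: [0.4553, -0.0096, 0.0871]
ee_rot: [-0.0, 0.092, 0.996, 0.0]
contact_force: [0.5, 2.8, -1.0]
width: 0.0108
```

{"method": "step_arm", "body": {
  "moves": [0,0,0.002,0,1,0,0,0.004,0,1,0,0,0.006,0,1,0,0,0.006,0,1]
}}

```text
clock: 8.75
position: [0.4554, -0.0096, 0.0842]
ee_rot: [-0.0, 0.092, 0.996, 0.0]
contact_force: [0.4, 2.3, -0.1]
width: 0.0107
```

{"method": "step_arm", "body": {
  "moves": [0,0,0.001,0,1,0,0,0.002,0,1,0,0,0.003,0,1,0,0,0.003,0,1]
}}

```text
clock: 9.15
position: [0.4554, -0.0097, 0.0827]
ee_rot: [0.0, 0.092, 0.996, 0.0]
contact_force: [1.0, 2.5, 0.6]
width: 0.0109
```

{"method": "step_arm", "body": {
  "moves": [0,0,0.001,0,1,0,0,0.001,0,1,0,0,0.002,0,1,0,0,0.002,0,1]
}}

```text
clock: 9.55
position: [0.4554, -0.0097, 0.0818]
ee_rot: [0.0, 0.092, 0.996, 0.0]
contact_force: [2.0, 3.4, 1.8]
width: 0.0106
```

{"method": "step_arm", "body": {
  "moves": [0,0,0.001,0,1,0,0,0.001,0,1,0,0,0.001,0,1]
}}

```text
clock: 9.85
position: [0.4554, -0.0097, 0.0817]
ee_rot: [0.0, 0.092, 0.996, 0.0]
contact_force: [-0.2, 3.6, 5.1]
width: 0.0109
```

```bash
python3 - <<'E'
from h import *
s=manip.get_state();print(s['contact_force'],s['moment'],s['qpos'].round(3));go([.4554,-.0097,.0818],100.5,s)
E
```

```text
[-0.18135031  3.5944214   5.13370405] [ 0.72353859  0.03463444 -0.02282336] [-0.174  0.26   1.995  0.     0.886 -1.561]
from [ 0.4554 -0.0097  0.0817] yaw 169.45 tilt 0.02 -> shift [ 0.0001  0.     -0.0002] twist 0.3831 dist mm 0.1
```

The key is home: collar contact 5 N, TCP z 0.0817 as predicted. Now I turn it clockwise.

{"method": "step_arm", "body": {
  "moves": [0,0,0,0.02,1,0,0,0,0.04,1,0,0,0,0.06,1,0,0,0,0.08,1,0,0,0,0.08,1]
}}

```text
clock: 10.35
position: [0.4558, -0.0095, 0.0817]
ee_rot: [0.001, 0.216, 0.976, 0.0]
contact_force: [1.2, 5.0, 5.3]
width: 0.0108
```

```bash
python3 - <<'E'
from h import *
s=manip.get_state();print(s['contact_force'],s['moment'],s['width']);go([.4554,-.0097,.0818],100.5,s)
E
```

```text
[1.23952839 5.04650981 5.26206765] [ 0.8596898  -0.20041147  0.01114701] 0.010753724417642538
from [ 0.4558 -0.0095  0.0817] yaw 155.06 tilt 0.07 -> shift [ 0.0006 -0.0007 -0.0002] twist 0.3031 dist mm 0.5
```

{"method": "step_arm", "body": {
  "moves": [0.0004,0.001,0,0.02,1,0.0004,0.001,0,0.04,1,0.0004,0.001,0,0.06,1,0.0004,0.001,0,0.08,1,0.0004,0.001,0,0.1,1]
}}

```text
clock: 10.85
position: [0.4558, -0.0095, 0.0817]
ee_rot: [0.001, 0.366, 0.931, -0.0]
contact_force: [-0.3, 2.3, 4.9]
width: 0.0108
```

```bash
python3 - <<'E'
from h import *
s=manip.get_state();print(s['contact_force'],s['moment'],s['width']);go([.4554,-.0097,.0818],100.5,s)
E
```

```text
[-0.3442176   2.28311463  4.90536417] [ 0.59504851 -0.15227975  0.14769434] 0.010757166058325628
from [ 0.4558 -0.0095  0.0817] yaw 137.04 tilt 0.07 -> shift [ 0.0003 -0.0007 -0.0003] twist 0.203 dist mm 0.4
```

{"method": "step_arm", "body": {
  "moves": [0,0,0,0.02,1,0,0,0,0.04,1,0,0,0,0.06,1,0,0,0,0.08,1,0,0,0,0.1,1]
}}

```text
clock: 11.35
position: [0.4557, -0.0097, 0.0817]
ee_rot: [0.001, 0.507, 0.862, -0.0]
contact_force: [0.3, 1.9, 4.6]
width: 0.0105
```

```bash
python3 - <<'E'
from h import *
s=manip.get_state();print(s['contact_force'],s['moment'],s['width']);go([.4554,-.0097,.0818],100.5,s)
E
```

```text
[0.32207535 1.86799959 4.63970136] [ 0.44283485 -0.06481259  0.05025387] 0.01049842754367544
from [ 0.4557 -0.0097  0.0817] yaw 119.05 tilt 0.08 -> shift [ 0.0002 -0.0006 -0.0002] twist 0.1031 dist mm 0.3
```

{"method": "step_arm", "body": {
  "moves": [0,0,0,0.02,1,0,0,0,0.04,1,0,0,0,0.06,1,0,0,0,0.08,1,0,0,0,0.08,1]
}}

```text
clock: 11.85
position: [0.4556, -0.0098, 0.0817]
ee_rot: [0.001, 0.611, 0.792, -0.0]
contact_force: [-0.2, 2.4, 5.2]
width: 0.0106
```

```bash
python3 - <<'E'
from h import *
s=manip.get_state();print(s['contact_force'],s['moment'],s['width']);go([.4554,-.0097,.0818],100.5,s)
E
```

```text
[-0.18586542  2.43791481  5.21790583] [ 0.38205214 -0.0576759   0.0247276 ] 0.010640818655778948
from [ 0.4556 -0.0098  0.0817] yaw 104.73 tilt 0.08 -> shift [ 0.0003 -0.0003 -0.0002] twist 0.0235 dist mm 0.2
```

{"method": "step_arm", "body": {
  "moves": [0,0,0,0.01,1,0,0,0,0.02,1,0,0,0,0.024,1,0,0,0,0.024,1]
}}

```text
clock: 12.25
position: [0.4556, -0.0098, 0.0817]
ee_rot: [0.001, 0.64, 0.769, -0.0]
contact_force: [-0.3, 2.4, 4.4]
width: 0.0109
```

```bash
python3 - <<'E'
from h import *
import pickle
s=manip.get_state();print(s['contact_force'],s['moment'],s['width']);go([.4554,-.0097,.0818],100.5,s)
d={n:get_image(n) for n in('scene','top','wrist')}; pickle.dump((s,d),open('e.pkl','wb'))
o=np.zeros((600,800,3),np.uint8);w=d['wrist']['frame'][150:400,200:440]
o[:500,:480]=cv2.resize(w,None,fx=2,fy=2)
t=cv2.resize(d['scene']['frame'][210:290,290:370],None,fx=4,fy=4,interpolation=cv2.INTER_CUBIC);o[:320,480:800]=t
cv2.imwrite('pics/t1.png',o)
E
```

```text
[-0.27497401  2.41974286  4.37701637] [ 0.39520164 -0.05357699  0.09917395] 0.010935383398320508
from [ 0.4556 -0.0098  0.0817] yaw 100.47 tilt 0.08 -> shift [ 0.0002 -0.0003 -0.0002] twist -0.0002 dist mm 0.2
```

View pics/t1.png

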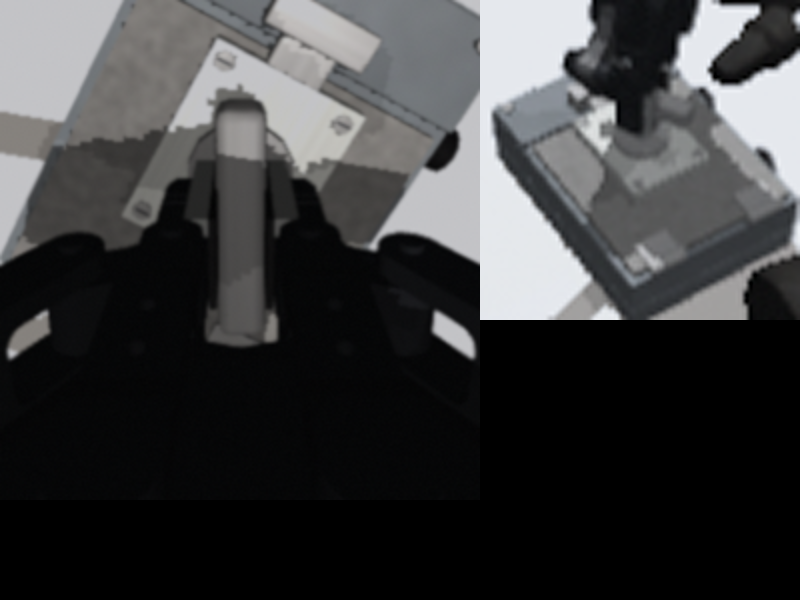

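The bolt (305,60) now reaches under the keeper (330,30), with the collar on the lock's face. I'll feel for the hard stop with small increments.

{"method": "step_arm", "body": {
  "moves": [0,0,0,0.005,1,0,0,0,0.01,1,0,0,0,0.01,1]
}}

```text
clock: 12.7
position: [0.4555, -0.0098, 0.0817]
ee_rot: [0.001, 0.652, 0.758, -0.0]
contact_force: [-1.2, 2.2, 5.7]
width: 0.0108
```

```bash
python3 - <<'E'
from h import *
s=manip.get_state();print(s['contact_force'],s['moment'],s['width']);go([.4554,-.0097,.0818],100.5,s)
E
```

```text
[-1.22001576  2.17621754  5.69229273] [ 0.4038243  -0.03152488  0.12210929] 0.010847870621972974
from [ 0.4555 -0.0098  0.0817] yaw 98.66 tilt 0.08 -> shift [ 0.0003 -0.0003 -0.0002] twist -0.0102 dist mm 0.2
```

{"method": "step_arm", "body": {
  "moves": [0,0,0,0.005,1,0,0,0,0.01,1,0,0,0,0.01,1]
}}

```text
clock: 13.0
position: [0.4555, -0.0098, 0.0817]
ee_rot: [0.001, 0.663, 0.748, -0.0]
contact_force: [-0.9, 2.2, 5.4]
width: 0.0109
```

```bash
python3 - <<'E'
from h import *
s=manip.get_state();print(s['contact_force'],s['moment'],s['width']);go([.4554,-.0097,.0818],100.5,s)
E
```

```text
[-0.94401786  2.23191004  5.42102987] [0.37604063 0.0101022  0.1456014 ] 0.010942130949819344
from [ 0.4555 -0.0098  0.0817] yaw 96.87 tilt 0.08 -> shift [ 0.0002 -0.0002 -0.0002] twist -0.0202 dist mm 0.2
```

```bash
python3 - <<'E'
from h import *
import pickle
_,d=pickle.load(open('e.pkl','rb'))
def edges(w):
  g=cv2.cvtColor(w['frame'],6).astype(float); out=[]
  for r in range(210,316,5):
    p=g[r-2:r+3,300:342].mean(0); m=(p>70)&(p<260); out.append((r,[round(float(x)) for x in p[4:38:2]]))
  return out
w=get_image('wrist')
for a,b in zip(edges(d['wrist'])[7:18:3],edges(w)[7:18:3]): print(a,'\n   ',b)
# bar edges through Hough-free line fit: last/first col where gray crosses 60 in rows 250-300
for x in(d['wrist'],w):
  g=cv2.cvtColor(x['frame'],6).astype(float);rr=np.arange(240,298)
  L=[];Rr=[]
  for r in rr:
    p=g[r];b=np.arange(300,341);on=p[300:341]>45
    k=np.where(on)[0];mid=20;lo=mid
    while lo>0 and on[lo-1]:lo-=1
    hi=mid
    while hi<40 and on[hi+1]:hi+=1
    L.append(300+lo);Rr.append(300+hi)
  print('slopes deg',np.degrees(np.arctan(np.polyfit(rr,L,1)[0])),np.degrees(np.arctan(np.polyfit(rr,Rr,1)[0])),np.mean(L),np.mean(Rr))
E
```

```text
(245, [35, 11, 32, 63, 71, 77, 77, 76, 77, 77, 76, 76, 71, 63, 32, 9, 33]) 
    (245, [35, 11, 32, 63, 71, 76, 76, 76, 76, 76, 76, 75, 70, 62, 33, 9, 33])
(260, [27, 11, 20, 61, 69, 75, 76, 76, 76, 77, 76, 75, 70, 63, 25, 10, 22]) 
    (260, [26, 10, 20, 61, 69, 75, 75, 75, 75, 76, 75, 74, 70, 62, 24, 11, 22])
(275, [11, 14, 17, 60, 68, 74, 74, 75, 75, 76, 75, 74, 69, 62, 21, 13, 13]) 
    (275, [12, 14, 16, 59, 68, 73, 74, 74, 75, 75, 75, 74, 69, 61, 20, 13, 13])
(290, [10, 14, 18, 61, 69, 73, 79, 81, 84, 89, 89, 89, 82, 73, 26, 13, 12]) 
    (290, [10, 14, 18, 61, 68, 72, 73, 79, 81, 86, 88, 88, 81, 71, 26, 14, 11])
slopes deg 0.45294252637850774 -0.13570908893844189 309.7413793103448 330.91379310344826
slopes deg 0.45294252637850774 -0.13394663970185328 309.7413793103448 330.8965517241379
```

The key hasn't slipped in the grip: the bar stays aligned with the tool. I'll take one more small increment to confirm the stop.

{"method": "step_arm", "body": {
  "moves": [0,0,0,0.004,1,0,0,0,0.008,1,0,0,0,0.008,1]
}}

```text
clock: 13.35
position: [0.4555, -0.0098, 0.0817]
ee_rot: [0.001, 0.673, 0.74, -0.0]
contact_force: [-1.0, 2.0, 6.3]
width: 0.011
```

```bash
python3 - <<'E'
from h import *
import pickle
s=manip.get_state();print(s['contact_force'],s['moment'],s['width']);go([.4554,-.0097,.0818],100.5,s)
w=get_image('wrist');pickle.dump((s,w),open('f.pkl','wb'))
o=cv2.resize(w['frame'][100:300,160:460],None,fx=2.6,fy=2.6,interpolation=cv2.INTER_CUBIC);cv2.imwrite('pics/t2.png',o)
E
```

```text
[-0.97831305  1.96798706  6.28303464] [ 0.3285788  -0.0190901   0.14078672] 0.011048125106787586
from [ 0.4555 -0.0098  0.0817] yaw 95.44 tilt 0.08 -> shift [ 0.0002 -0.0002 -0.0003] twist -0.0281 dist mm 0.2
```

View pics/t2.png

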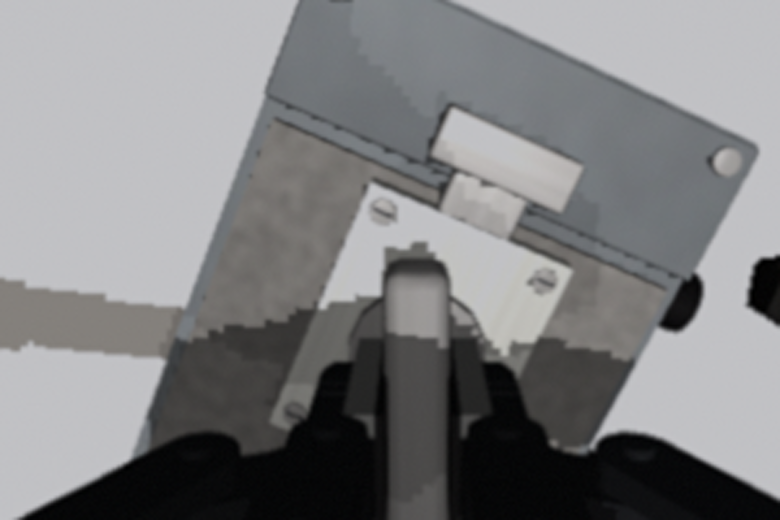

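The bolt (485,205) runs from the lock case into the keeper (505,160). I'll recheck the box's yaw from this view.

```bash
python3 - <<'E'
from h import *
import pickle
s,w=pickle.load(open('f.pkl','rb'))
fu=lambda p:(np.array(p)+.5)/2.6-.5+[160,100]
for a,b,z in(((368,183),(572,268),.052),((450,105),(583,160),.056),((430,158),(570,212),.056),((268,98),(690,280),.044),((368,183),(272,425),.052),((300,5),(150,420),.044),((432,-2),(757,150),.044)):
  P=onz(w,[fu(a),fu(b)],z,s);d=P[1]-P[0];print('yaw',np.degrees(np.arctan2(d[1],d[0]))%90,'len',np.linalg.norm(d))
g=cv2.cvtColor(w['frame'],6);sub=cv2.resize(g[100:220,160:460],None,fx=2,fy=2,interpolation=cv2.INTER_CUBIC)
ls=cv2.createLineSegmentDetector().detect(sub)[0][:,0]
for l in ls:
  L=np.hypot(l[2]-l[0],l[3]-l[1])
  if L>70:
    P=onz(w,np.array([(l[:2]+.5)/2-.5,(l[2:]+.5)/2-.5])+[160,100],.046,s);d=P[1]-P[0];print('lsd',l.round(),round(float(np.degrees(np.arctan2(d[1],d[0]))%90),2))
E
```

```text
yaw 72.49984996706351 len 0.05017082059068402
yaw 73.52227893755997 len 0.03084661245894981
yaw 74.43294543690581 len 0.03274921187044382
yaw 72.10941384085909 len 0.10857649580490276
yaw 73.02345429577933 len 0.0641017707569617
yaw 72.3868125980355 len 0.10917002289080646
yaw 71.85658849070094 len 0.08237576991435475
lsd [440. 207. 284. 139.] 71.72
lsd [284. 140. 247. 229.] 71.78
lsd [329. 118. 431. 163.] 71.8
lsd [448. 128. 349.  83.] 71.65
lsd [143. 236. 229.  -0.] 72.42
lsd [346.  -1. 582. 110.] 71.85
lsd [583. 119. 535. 207.] 71.87
lsd [212.  89. 333. 141.] 71.76
lsd [512. 224. 399. 174.] 71.8
lsd [334. 147. 211.  93.] 71.71
lsd [400. 170. 512. 219.] 71.96
```

The box yaw holds at 71.8°, so lock_stop is at 100.5°. The hand at 95.4° is at the stop with slight wind-up. I'll back off about 3° within the play, ease the pressure and release.

{"method": "step_arm", "body": {
  "moves": [0,0,0,-0.01,1,0,0,0,-0.018,1,0,0,-0.0004,-0.018,1,0,0,-0.0004,-0.018,1]
}}

```text
clock: 13.8
position: [0.4555, -0.0098, 0.0817]
ee_rot: [0.001, 0.652, 0.758, -0.0]
contact_force: [-0.8, 0.4, 4.7]
width: 0.0107
```

```bash
python3 - <<'E'
from h import *
s=manip.get_state();print(s['contact_force'],s['moment'],s['width']);go([.4554,-.0097,.0818],100.5,s)
E
```

```text
[-0.7611359   0.42191954  4.71739028] [ 0.02384487 -0.06015923  0.07576882] 0.010739082234493493
from [ 0.4555 -0.0098  0.0817] yaw 98.61 tilt 0.08 -> shift [ 0.0003 -0.0001 -0.0002] twist -0.0105 dist mm 0.2
```

{"method": "step_arm", "body": {
  "moves": [0,0,0,0,0,0,0,0,0,0,0,0,0,0,0,0,0,0,0,0,0,0,0,0,0]
}}

```text
clock: 14.3
position: [0.4552, -0.0092, 0.0813]
ee_rot: [-0.0, 0.652, 0.758, -0.0]
contact_force: [-0.6, -0.4, 0.6]
width: 0.0427
```

{"method": "step_arm", "body": {
  "moves": [0,0,-0.03,0,0,0,0,-0.08,0,0,0,0,-0.14,0,0,0,0,-0.2,0,0,0,0,-0.2,0,0]
}}

```text
clock: 14.8
position: [0.4582, -0.0097, 0.1852]
ee_rot: [0.004, 0.652, 0.758, 0.002]
contact_force: [0.3, -0.7, -0.1]
width: 0.0426
```

```bash
python3 - <<'E'
from h import *
import pickle
s=manip.get_state();w=get_image('wrist');pickle.dump((s,w),open('k.pkl','wb'))
print(s['position'],s['contact_force'],s['width']);go(s['position'],100.5,s)
o=cv2.resize(w['frame'][100:360,180:460],None,fx=2.3,fy=2.3,interpolation=cv2.INTER_CUBIC);cv2.imwrite('pics/k1.png',o)
E
```

```text
[ 0.45815158 -0.00969605  0.18522857] [ 0.26877248 -0.66295023 -0.11886557] 0.04263729027264988
from [ 0.4582 -0.0097  0.1852] yaw 98.54 tilt 0.5 -> shift [0. 0. 0.] twist -0.0109 dist mm 0.0
```

View pics/k1.png

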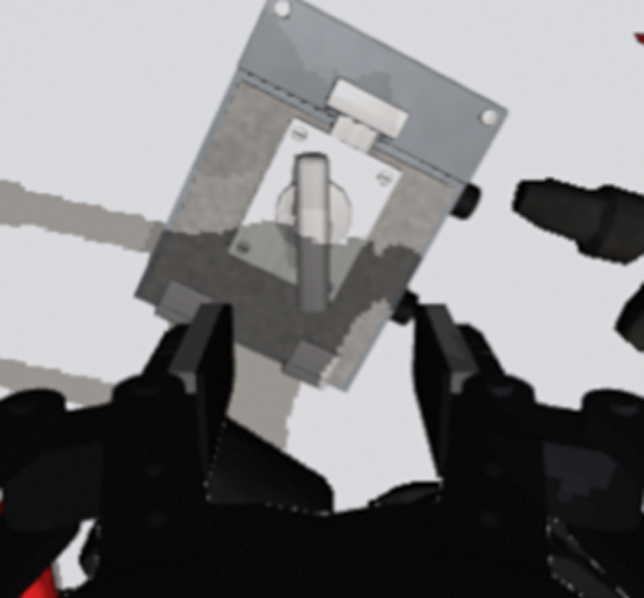

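The key stands upright and free in the lock, its bar running from (312,155) to (314,310), with the bolt in the keeper. One numeric check of the bar angle, then I sign off.

```bash
python3 - <<'E'
from h import *
s=manip.get_state();w=get_image('wrist');g=cv2.cvtColor(w['frame'],6)
sub=cv2.resize(g[150:250,285:350],None,fx=4,fy=4,interpolation=cv2.INTER_CUBIC)
for l in cv2.createLineSegmentDetector().detect(sub)[0][:,0]:
  if np.hypot(l[2]-l[0],l[3]-l[1])>100:
    P=onz(w,np.array([(l[:2]+.5)/4-.5,(l[2:]+.5)/4-.5])+[285,150],.092,s);d=P[1]-P[0];print(P.mean(0).round(4),round(float(np.degrees(np.arctan2(d[1],d[0]))%180),2),np.linalg.norm(d).round(4))
print(s['contact_force'],s['qd'].round(3))
E
```

```text
[0.4352 0.0128 0.092 ] 71.83 0.0408
[0.448  0.0047 0.092 ] 98.54 0.0257
[ 0.4396 -0.0237  0.092 ] 161.56 0.0229
[ 0.469  -0.0206  0.092 ] 72.02 0.0226
[0.4569 0.004  0.092 ] 98.99 0.0281
[-0.18420766  0.24221013 -0.36343843] [-0.002  0.03   0.059  0.001 -0.008  0.001]
```

```bash
python3 -c "
from rig import job; print(job.sign_off())"
```

```text
the job is handed in; nothing more can be done
None
```

The key is in the lock, turned to the stop with the bolt in the keeper, and I handed the job in at about 15 s of the 72 s allowed.

- **Insertion:** I took the steel key from its stand and lined it up with the socket, which I measured at about 8° anticlockwise of the box. It went down with no sideways or vertical force above about 5 N. The collar came to rest at 5 N, at the height I had predicted.
- **Turning:** I turned the key about 74° clockwise, then backed off about 3° and let go.
- **Last checks:** The free bar stands at yaw 98.7°, against 100.5° for the stop, so it is within 2°. The picture shows the key upright and the bolt in the keeper. The robot is about 10 cm above and touches nothing; the force reading is near zero. No bystander was touched as far as I could tell, though I did not measure them again at the end.
- **Unclear reading:** The stop did not show as a sharp rise in torque. The reading levelled off at about 0.14 N m with the hand some 5° past the nominal stop. I judged it to be at the stop from the measured angles and the bolt in the picture.

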